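# Hold a spring clip gaping over the chart card

### The arm

A 6-joint arm with a two-finger parallel gripper is mounted at the origin on a cart in front of the work surface, level with it; the furniture and walls round the work are solid. World frame = base frame: x ahead of the robot, y to its left, z up, the work surface at z = 0. Lengths are in mm, angles in rad, forces in N, time in s.
With the tool pointing down it reaches from about 275 to 975 mm from the base axis. Payload 8.4 kg.
Tool frame: the origin (TCP) lies where the fingers leave the gripper's body, on its centre line; the fingertips stand 88 mm ahead of it and the grasp point (between the pads) lies 69 mm ahead of it; z points along the fingers, y is the direction in which the jaws open and shut (so a half turn about z gives the same grasp; the last joint's range is limited). The gripper opens to 92 mm and grips with 3 to 60 N. Pads are 20 mm wide; open, the fingers measure 128 mm over their backs; the gripper's body (75 mm by 189 mm) begins 69 mm behind the grasp point.
Start: joints at [-1.108, 0.353, 1.633, -0, 1.155, -0.002], TCP at [280.152, -558.698, 302.683] pointing down, gripper open.
Joint ranges: [-2.63, 2.63], [-0.92, 2.1], [0.06, 2.66], [-1.3, 4.44], [0, 2.69], [-3.02, 3.02]. Speed limits (rad/s): [2.22, 2.22, 2.79, 3.14, 3.14, 3.14].

### API

Orientations are given as a unit quaternion [x, y, z, w].
In Python, from station import r, imaging gives the robot as it stands. The module is installed in compiled form; this text tells all that it offers.
- The arm moves only by the tool move_arm, never from a script. Its argument "motion" is a list of rows, each a list of 5 numbers: the closure, from 0 (fully open) to 1 (shut), then the shift along the tool's x, y, z in m, then the turn about the tool's z in rad. A call has 1 to 10 rows; each row shifts and turns the pose as measured when the row begins, along the tool's axes as they then stand; what a row does not reach is not made up. A row lasts 1/8 s, in which the tool goes at most 62.5 mm and 10.7 degrees, less where a joint would pass 70% of its speed; a pose out of reach is approached as far as the arm can. A call with a gripper value outside its range is refused whole. The fingers move at their own pace and stop on an object; the grip force is fixed at half the most. Time passes only in rows, so rows that do not move let the fingers close. It gives the time, the measured TCP pose, the force and the opening at its end, in the units of the state.
- r.get_obs(): the state, without advancing time (a new reading comes with each control period).
- imaging.grab_frame(name): name is "scene" or "top"; returns the picture (400x640x3 uint8, red, green, blue); there is no depth.
- imaging.camera_model(name): a dict with "camera_matrix" (3x3 intrinsics, pixels), "T" (4x4, takes a point from camera to world coordinates). Camera axes: x right, y down, z forward; pixel columns grow to the right and rows downward; lengths in mm; the calibration is good to about 2 mm. A picture is of the moment at which its call begins. camera_model takes no time and is no camera call.
- r.finish_job(): hands the job in, once; it reports no verdict.
The state is a dict: "time_s": time; "joint_pos": joint angles; "qd": joint speeds; "tau": joint torques, N m; "eef_pos": TCP position; "tcp_rot": TCP orientation; "contact_force": force on the tool from outside, world axes, zero at the start; "torque": the same for the moment, N m; "grip_width": finger opening in mm.
Only numpy, scipy, OpenCV 4.12 (cv2) and the standard library are available. Lean on these libraries where they do the work, as an engineer would, in place of code of your own. Each camera call takes 0.05 s, during which the arm holds its last target.

### The job

Take the orange spring clip off the metal blade it is parked on, and hold it squeezed wide open, square astride the top edge of the white colour chart card, away from the card's ends, with one jaw on each side reaching about 15 mm below the edge and nothing of the clip touching the card, so that I can slip a test sheet in between. Finish still holding it like that, still and gaping: do not let it close or let go of it. Leave the bottle, cup, tape, vial and marker where they are.

Things in the scene. Friction and masses are not known exactly. Their poses are not given: they have to be found in the camera images.
- clip: loose orange spring clip, 0.09 kg, like a big clothes-peg: two levers 24 mm wide on a steel pin, upright, tails up, jaws clamped on the blade. Origin: middle of the pin. At the start z is up along the tails, y along the pin and blade, x the way jaws and tails open. Tail ends 52 mm above the pin, jaw tips 40 mm below. The frame is fixed to lever a: spread, it leans from the clip's middle plane by half the joint value
- clip_lever (a joint): opening of the clip, rad between the two levers: 0 at the start, clamped on the 5 mm blade; -0.1 shut empty; 0.6 fully spread, at the stop, where the jaw tips are 28 mm apart. Squeezing the tails together opens it (each lever turns half of it) against a spring: about 8 N on each tail 40 mm above the pin, 12 N at 27 mm. Let go, it snaps shut
- jaw_a (a point): inside corner of lever a's jaw tip, mid-width: at the start 2.5 mm from the clip's middle plane on the -x side and 40 mm below the pin. It moves with lever a. The gap between the jaws narrows upward and ends about 5 mm below the pin
- jaw_b (a point): the same point of the other lever's jaw, on the +x side. The middle between jaw_a and jaw_b lies on the clip's middle plane
- tail_a (a point): middle of the outer face of lever a's tail, where it is squeezed: 29 mm above the pin, 20 mm from the middle plane at the start. The outer faces flare from 22 mm apart at the pin to 53 mm at the tail ends; fully squeezed they are parallel, 22 mm apart
- tail_b (a point): the same point of the other lever's tail
- clip_post: fixed stand with a grey foot 56 x 80 mm and an upright metal blade 5 mm thick (along x), 40 mm wide (along y), top at z = 0.100, on which the clip is parked (pin 14 mm above the blade's top). Origin under its centre; its x and y axes are those of the clip at the start, give or take the clip's slide along the blade
- blade_top (a point): middle of the blade's top edge
- chart: fixed upright white colour chart card with eight coloured squares on its -x face, 5 mm thick (along x), 130 mm wide (along y), top edge at z = 0.120, in a wooden foot 50 x 150 mm, 22 mm high. Origin under its centre
- chart_edge (a point): middle of the card's top edge; axes as the chart's
- milk_bottle_1: the glass bottle with a white cap and cream-coloured contents, 74 mm wide, 136 mm high, nearest to the work; a bystander. Four more like it stand fixed farther left. Origin under its centre
- sample_cup: tapered lilac cup with a dark rim, 49 mm wide, 64 mm high, a bystander. Origin under its centre
- tape_roll: roll of tan tape lying flat, 100 mm wide, 25 mm high, a bystander. Origin under its centre
- vial: small pale vial with a blue cap, 17 mm wide, 50 mm high, a bystander. Origin under its centre
- marker: black and white marker pen lying down, 135 mm long, a bystander. Origin under its middle
Things that resemble listed ones, but are neither listed nor needed, are in the scene too. There is more than one size of the clip; the one meant has the size given above. What is shaped like the clip_post but purple is not meant.

How it is judged (in metres and radians):
On the way:
1. the clip is off the blade, both jaw tips clear above it (z of each of jaw_a, jaw_b in the frame of blade_top above 0.004 m), for 0.1 s.
At the end, for the whole second after the job is handed in: Fingers hold the clip still, spread to over 0.4 rad, its pin within 0.3 rad of parallel to the card's edge; one jaw tip on each side of the card, over 2 mm clear of its face, 7 to 35 mm below its top edge and within 55 mm of its middle; clip and chart do not touch (((x of jaw_a in the frame of chart below -0.0045 m and x of jaw_b in the frame of chart above 0.0045 m) or (x of jaw_b in the frame of chart below -0.0045 m and x of jaw_a in the frame of chart above 0.0045 m)) and z of jaw_a in the frame of chart_edge between -0.035 and -0.007 m and y of jaw_a in the frame of chart_edge between -0.055 and 0.055 m and z of jaw_b in the frame of chart_edge between -0.035 and -0.007 m and y of jaw_b in the frame of chart_edge between -0.055 and 0.055 m and angle between the y axis of clip and the y axis of chart, either way round below 0.3 rad and value of joint clip_lever above 0.4 rad and contact force between clip and chart below 0.2 N and contact force between clip and the fingers above 2 N and linear speed of clip below 0.03 m/s); the arm keeps its last pose, push and grip.
It fails at once if a bystander is shifted by more than 25 mm (distance of any of milk_bottle_1, sample_cup, tape_roll, vial, marker from where it was at the start of the episode above 0.025 m).
It also fails if it takes over 32 s, if anything falls off the work surface, if the arm or the gripper's body presses on something with over 40 N, if the wrist force passes 120 N, or if a joint passes its speed limit or range.

## Working session

There is one attempt and no reset: what is moved stays moved. The work goes in short steps, Python scripts to look and compute and a tool call to move; the robot and the scene stay as the last step left them, time stands still between calls to the robot, and variables do not carry over. Pictures are saved under pics/ and viewed, and the job is handed in when it is done.

Besides the shell and the picture viewer there is one more tool, called after "Call:" in YAML: its name, and indented under it one key for each argument. move_arm: Moves the arm, as the interface text tells. Its arguments: {"type":"object","properties":{"motion":{"type":"array","items":{"type":"array","items":{"type":"number"}}}},"required":["motion"]}

```bash
mkdir -p pics
python3 - <<'E'
from station import r, imaging
import cv2, numpy as np
print(r.get_obs())
for n in("scene","top"):
    f=imaging.grab_frame(n); cv2.imwrite(f"pics/{n}0.png",cv2.cvtColor(f,cv2.COLOR_RGB2BGR))
    m=imaging.camera_model(n); print(n,np.round(m["camera_matrix"],2).tolist(),np.round(m["T"],4).tolist())
E
```

```text
{'time_s': 0.0, 'joint_pos': array([-1.10839391e+00,  3.53644729e-01,  1.63415858e+00, -6.76608735e-06,
        1.15518332e+00, -2.38289992e-03]), 'qd': array([ 1.32187211e-03, -4.19606685e-05, -6.09701877e-04,  1.96223985e-04,
        1.22055891e-03, -1.56333901e-03]), 'tau': array([-4.53970250e-03, -5.93854308e+01, -3.34216440e+01,  6.93743373e-02,
        2.36596103e-02, -1.42372110e-04]), 'eef_pos': array([ 279.98048255, -558.34974915,  301.9552813 ]), 'tcp_rot': array([ 9.73117585e-01,  2.30307796e-01, -1.61917328e-04, -6.77928981e-04]), 'contact_force': array([-0.84626031, -0.16116935,  0.17568528]), 'torque': array([-0.03301963, -0.04100666,  0.00634552]), 'grip_width': 92.1019523853691}
scene [[512.59, 0.0, 309.29], [0.0, 512.59, 197.61], [0.0, 0.0, 1.0]] [[-0.885, -0.3637, 0.2907, 108.7565], [-0.4654, 0.6701, -0.5783, 769.3787], [0.0155, -0.6471, -0.7623, 1096.6942], [0.0, 0.0, 0.0, 1.0]]
top [[479.57, 0.0, 318.96], [0.0, 479.57, 196.41], [0.0, 0.0, 1.0]] [[0.0381, -0.975, 0.2191, 219.9691], [-0.9993, -0.0367, 0.0101, 19.8948], [-0.0018, -0.2193, -0.9757, 1345.7951], [0.0, 0.0, 0.0, 1.0]]
```

View pics/scene0.png

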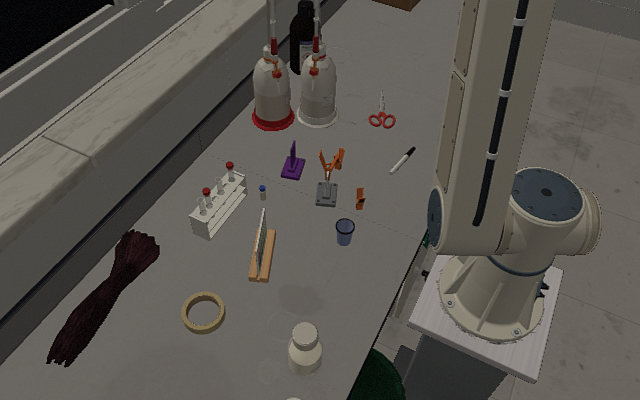

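View pics/top0.png

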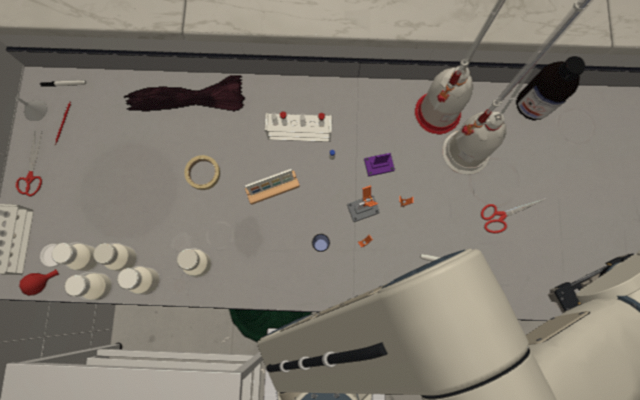

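The scene view shows the orange clip on the grey stand near (330,175) and the chart near (262,250). In the top view they are at (367,200) and (272,186). There are small orange clips (decoys) nearby. I'll zoom in.

Run:
```python
import cv2,numpy as np
a=cv2.imread("pics/scene0.png");b=cv2.imread("pics/top0.png")
cv2.imwrite("pics/za.png",cv2.resize(a[135:285,235:385],None,fx=4,fy=4,interpolation=cv2.INTER_CUBIC))
cv2.imwrite("pics/zb.png",cv2.resize(b[130:255,235:420],None,fx=4,fy=4,interpolation=cv2.INTER_CUBIC))
```

```text
(no output)
```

View pics/za.png

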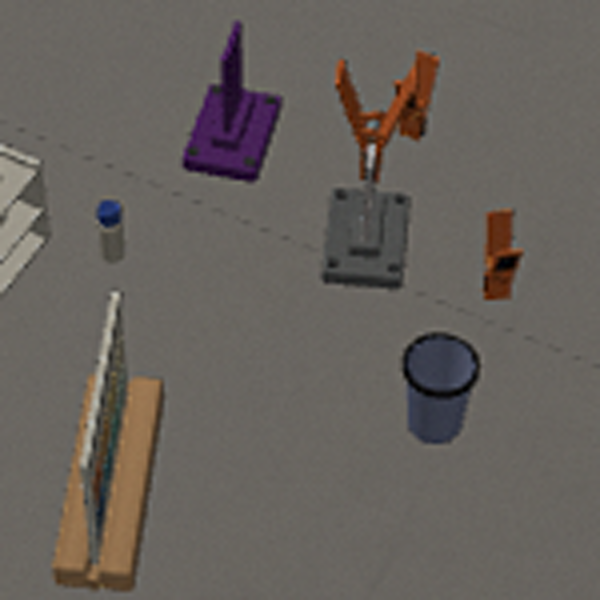

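View pics/zb.png

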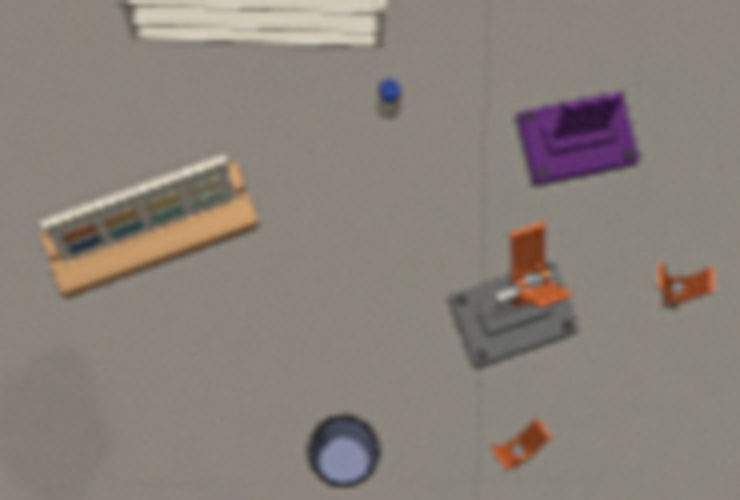

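Run:
```python
import cv2,numpy as np
a=cv2.imread("pics/scene0.png");b=cv2.imread("pics/top0.png")
def z(im,x0,y0,w,h,f,n): cv2.imwrite(n,cv2.resize(im[y0:y0+h,x0:x0+w],None,fx=f,fy=f,interpolation=cv2.INTER_CUBIC))
z(a,305,140,60,70,8,"pics/c1.png");z(b,340,180,60,50,10,"pics/c2.png")
z(a,240,200,60,85,7,"pics/c3.png");z(b,240,160,70,50,10,"pics/c4.png")
```

```text
(no output)
```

View pics/c1.png

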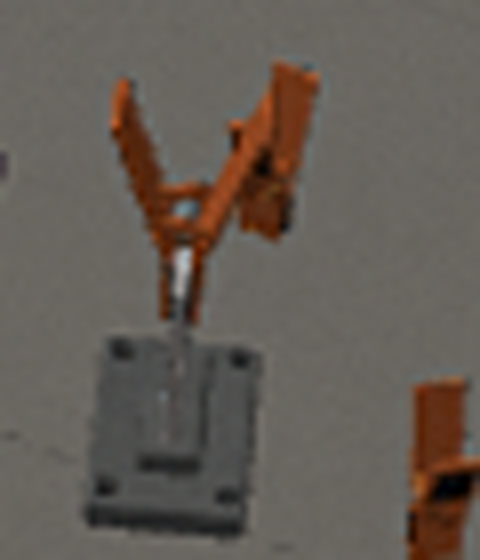

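View pics/c2.png

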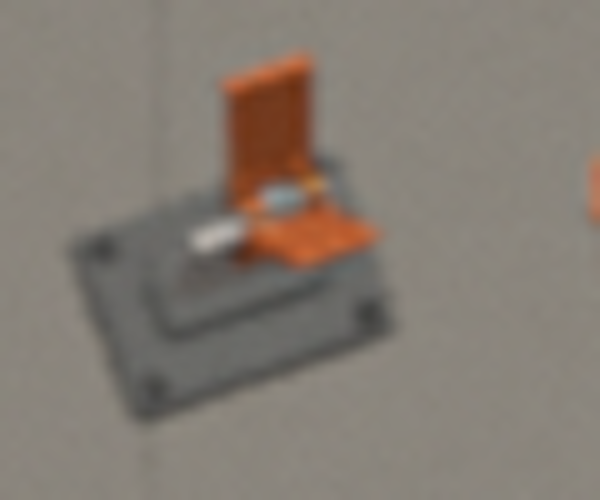

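View pics/c3.png

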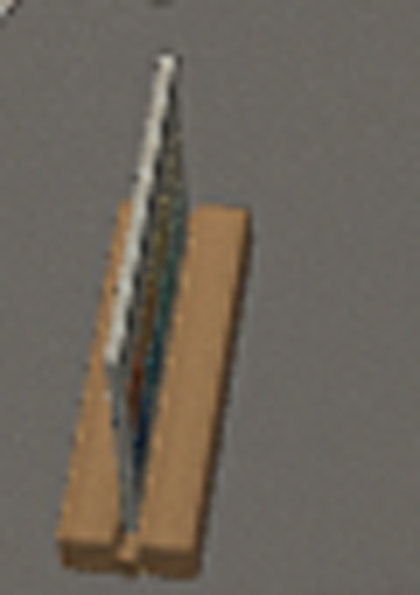

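View pics/c4.png

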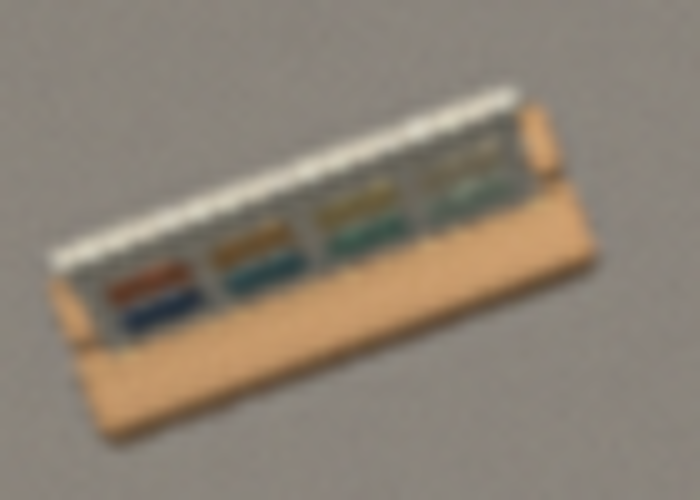

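```bash
cat > h.py <<'E'
import numpy as np
from station import r, imaging
CM={n:imaging.camera_model(n) for n in("scene","top")}
def ray(n,p):
    K=CM[n]["camera_matrix"];T=np.array(CM[n]["T"]);d=T[:3,:3]@np.linalg.solve(K,[p[0],p[1],1.]);return T[:3,3],d/np.linalg.norm(d)
def plane(n,p,z):
    o,d=ray(n,p);return o+d*(z-o[2])/d[2]
def tri(ps,pt):
    o1,d1=ray("scene",ps);o2,d2=ray("top",pt)
    s=np.linalg.lstsq(np.c_[d1,-d2],o2-o1,rcond=None)[0];a=o1+s[0]*d1;b=o2+s[1]*d2
    return (a+b)/2,np.linalg.norm(a-b)
def proj(n,X):
    K=CM[n]["camera_matrix"];T=np.array(CM[n]["T"]);c=T[:3,:3].T@(np.array(X)-T[:3,3]);u=K@c;return u[:2]/u[2]
def u(p,f,o): return ((p[0]+.5)/f-.5+o[0],(p[1]+.5)/f-.5+o[1])
E
python3 - <<'E'
from h import *
np.set_printoptions(precision=1,suppress=True)
c1=lambda *p:u(p,8,(305,140));c2=lambda *p:u(p,10,(340,180));c3=lambda *p:u(p,7,(240,200));c4=lambda *p:u(p,10,(240,160))
for nm,s,t in[("chart+y",c3(114,355),c4(52,259)),("chart-y",c3(167,60),c4(518,95)),("pin",c1(186,208),c2(293,191)),("blade+y",c1(183,245),c2(195,240)),
 ("foot",c1(250,525),c2(135,420)),("foot",c1(88,520),c2(70,248)),("foot",c1(262,350),c2(398,335))]:
    print(nm,*tri(s,t))
P=[plane("top",c2(*p),10)for p in[(70,248),(135,420),(398,335),(345,160)]]
for p in P:print(p)
for i in range(4):
    d=P[(i+1)%4]-P[i];print("edge",np.linalg.norm(d),np.degrees(np.arctan2(d[1],d[0])))
print("ctr",np.mean(P,0))
A=plane("top",c4(52,259),120);B=plane("top",c4(518,95),120);print("chart120",A,B,(A+B)/2,np.linalg.norm(A-B),np.degrees(np.arctan2(*(A-B)[1::-1])))
for q in[(225,85),(308,60),(308,262),(382,235)]:print("tail",plane("top",c2(*q),166))
print("pin",plane("top",c2(293,191),114))
for q in[(103,248),(155,388),(370,312)]:print("bolt",plane("top",c2(*q),10))
E
```

```text
chart+y [515.7 228.4 122. ] 2.436803124694739
chart-y [567.4 108.8 115.2] 1.5097772001027872
pin [494.  -99.  113.5] 3.0251211401000644
blade+y [479.7 -72.  126.7] 2.1088985360904253
foot [448.6 -65.5  10. ] 4.448673878508289
foot [500.  -46.1   3.3] 2.308163333895115
foot [ 477.4 -138.8   12.1] 0.5046226532360704
[499.7 -45.5  10. ]
[450.9 -65.1  10. ]
[ 478.1 -139.    10. ]
[ 528.3 -123.3   10. ]
edge 52.62849959194291 -158.15259921326742
edge 78.72034137042773 -69.790016263899
edge 52.64604815887305 17.29585155125039
edge 82.90066273654617 110.18991249924485
ctr [489.2 -93.2  10. ]
chart120 [517.4 229.1 120. ] [566.8 108.7 120. ] [542.1 168.9 120. ] 130.1456577162153 112.31076505635312
tail [510.6 -76.  166. ]
tail [517.9 -96.9 166. ]
tail [465.7 -97.7 166. ]
tail [ 473.3 -116.1  166. ]
pin [495.4 -98.6 114. ]
bolt [500.1 -54.9  10. ]
bolt [460.2 -70.5  10. ]
bolt [ 484.4 -131.    10. ]
```

Call:
move_arm:
  motion:
    - [0, 0.04, -0.032, 0, 0]
    - [0, 0.04, -0.032, 0, 0]
    - [0, 0.04, -0.032, 0, 0]
    - [0, 0.04, -0.032, 0, 0]
    - [0, 0.04, -0.032, 0, 0]
    - [0, 0.04, -0.032, 0, 0]
    - [0, 0.04, -0.032, 0, 0]
    - [0, 0.04, -0.032, 0, 0]
    - [0, 0.04, -0.032, 0, 0]
    - [0, 0.04, -0.03, 0, 0]

```text
time_s: 1.35
eef_pos: [499.2, -83.1, 300.1]
tcp_rot: [0.974, 0.227, -0.001, -0.001]
contact_force: [1.1, -1.3, 0.1]
grip_width: 91.8
```

Call:
move_arm:
  motion:
    - [0, 0, 0, 0, -0.16]
    - [0, 0, 0, 0, -0.16]
    - [0, 0, 0, 0, -0.16]
    - [0, 0, 0, 0, -0.16]
    - [0, 0, 0, 0, -0.16]
    - [0, 0, 0, 0, -0.16]
    - [0, 0, 0, 0, -0.16]
    - [0, 0, 0, 0, -0.16]
    - [0, 0, 0, 0, -0.16]
    - [0, 0, 0, 0, 0]

```text
time_s: 2.6
eef_pos: [498.7, -78.4, 297.2]
tcp_rot: [0.561, 0.828, -0.001, -0.004]
contact_force: [0.5, 0.2, -0.1]
grip_width: 92.0
```

```bash
cat >> h.py <<'E'
from scipy.spatial.transform import Rotation as R
import cv2
def st():
    o=r.get_obs();M=R.from_quat(o["tcp_rot"]).as_matrix();p=o["eef_pos"]
    print("t",round(o["time_s"],2),"p",np.round(p,1),"yaw y",round(np.degrees(np.arctan2(M[1,1],M[0,1])),2),"z",np.round(M[:,2],4),"w",round(o["grip_width"],1),"F",np.round(o["contact_force"],1),"q",np.round(o["joint_pos"],2));return p,M
def to(target,p,M): print("tool shift mm",np.round(M.T@(np.array(target)-p),1))
def pic(n,nm,box=None,f=1):
    im=cv2.cvtColor(imaging.grab_frame(n),cv2.COLOR_RGB2BGR);cv2.imwrite(f"pics/{nm}_full.png",im)
    if box: x,y,w,h=box;im=cv2.resize(im[y:y+h,x:x+w],None,fx=f,fy=f,interpolation=cv2.INTER_CUBIC)
    cv2.imwrite(f"pics/{nm}.png",im)
E
python3 - <<'E'
from h import *
p,M=st(); to([493,-98.5,302],p,M)
pic("scene","s1",(255,80,150,150),4);pic("top","t1",(290,110,150,150),4)
E
```

```text
t 2.6 p [498.7 -78.4 297.2] yaw y 21.72 z [-0.0081  0.004  -1.    ] w 92.0 F [ 0.5  0.2 -0.1] q [-0.16  0.18  1.89  0.    1.09 -0.54]
tool shift mm [-16.6 -12.7  -4.8]
```

View pics/s1.png

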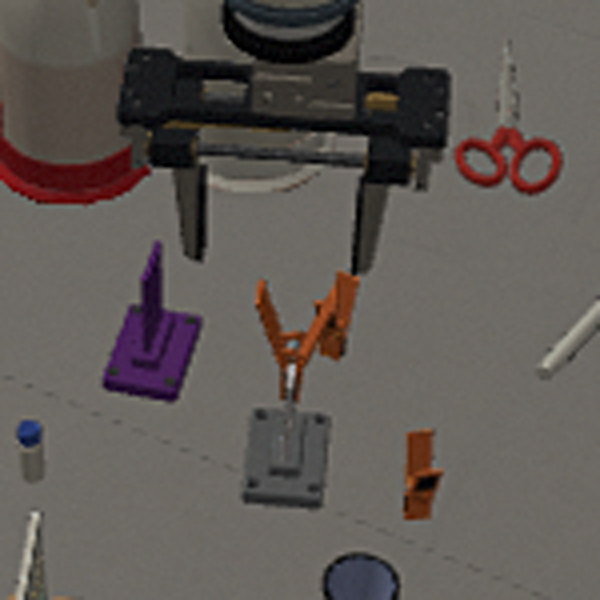

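View pics/t1.png

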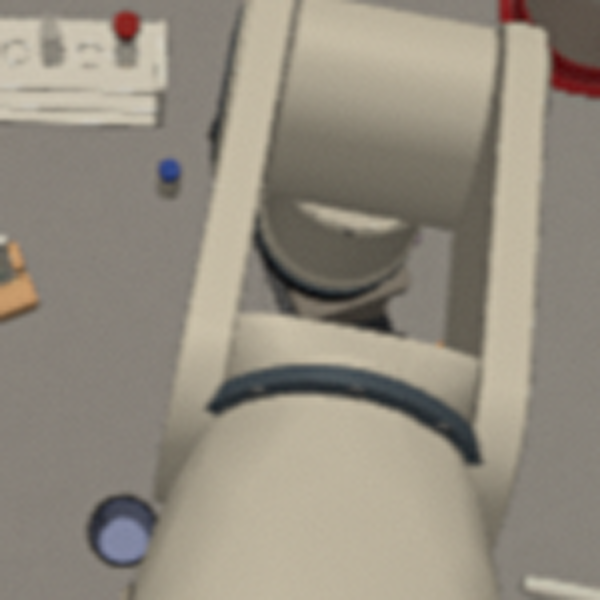

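Call:
move_arm:
  motion:
    - [0, -0.008, -0.006, 0.0, 0]
    - [0, -0.008, -0.006, 0.01, 0]
    - [0, 0, 0, 0.01, 0]
    - [0, 0, 0, 0.01, 0]
    - [0, 0, 0, 0, 0]

```text
time_s: 3.32
eef_pos: [492.1, -99.2, 264.3]
tcp_rot: [0.565, 0.825, -0.001, -0.005]
contact_force: [-0.5, -0.5, -0.0]
grip_width: 91.7
```

Run:
```python
from h import *
p,M=st(); to([493,-98.5,212],p,M)
pic("scene","s2",(285,110,80,80),8)
for s in(-1,1):
    for zz in (69,88): print(proj("scene",p+M@[0,s*46,zz]))
```

```text
t 3.33 p [492.1 -99.2 264.3] yaw y 21.23 z [-0.0093  0.0043 -0.9999] w 91.7 F [-0.5 -0.5 -0. ] q [-0.2   0.21  1.93  0.    1.02 -0.58]
tool shift mm [-0.   1.4 52.3]
[347.63372807 144.84871601]
[347.14447885 150.27768223]
[311.51015109 141.77910076]
[311.41743254 147.21616967]
```

View pics/s2.png

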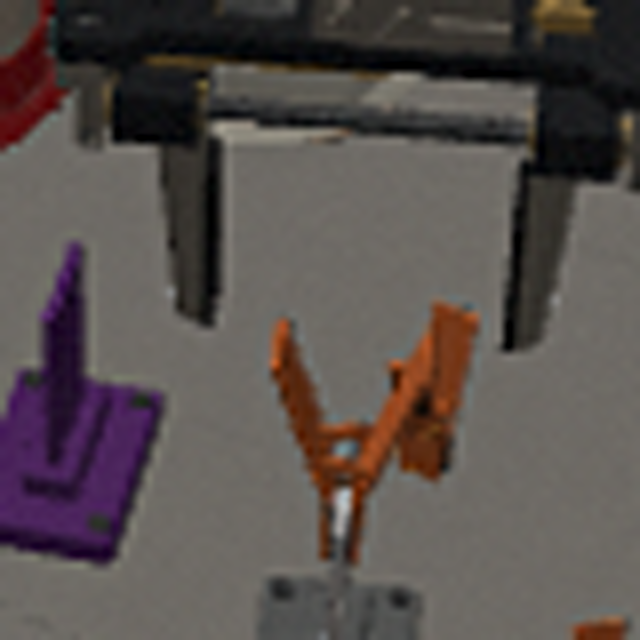

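Run:
```python
from h import *
p,M=st()
f=lambda X:(proj("scene",X)-[285,110]+.5)*8-.5
print("pin(pred axis, z114)",f([p[0],p[1],114]), f([493,-98.5,114]))
ax=np.array([np.cos(np.radians(21)),np.sin(np.radians(21)),0]);ay=np.array([-ax[1],ax[0],0])
C=np.array([493,-98.5,0])
for s in(-1,1):
    for t in(-12,12): print("tailend outer",s,t,f(C+s*26.5*ax+t*ay+[0,0,166]))
for t in(-12,12):print("pin end",t,f(C+t*ay+[0,0,114]))
print("blade ends",[f(np.array([489.2,-93.2,100])+t*ay) for t in(-20,20)])
```

```text
t 3.38 p [492.4 -99.2 264.8] yaw y 21.24 z [-0.0087  0.0041 -1.    ] w 92.1 F [ 0.4  0.3 -0.9] q [-0.2   0.21  1.92  0.    1.02 -0.58]
pin(pred axis, z114) [346.55731713 446.60295674] [343.96075809 447.39203464]
tailend outer -1 -12 [435.68331312 317.21626083]
tailend outer -1 12 [429.6929478  369.29351689]
tailend outer 1 -12 [273.11249122 301.98512459]
tailend outer 1 12 [265.22946791 353.74913584]
pin end -12 [347.3491168  421.69838096]
pin end 12 [340.53374306 473.37881622]
blade ends [array([350.88692861, 447.6574116 ]), array([339.60647347, 534.19889206])]
```

Call:
move_arm:
  motion:
    - [0, 0, 0.001, 0.01, 0]
    - [0, 0, 0, 0.01, 0]
    - [0, 0, 0, 0.01, 0]
    - [0, 0, 0, 0.01, 0]
    - [0, 0, 0, 0.006, 0]
    - [0, 0, 0, 0, 0]

```text
time_s: 4.12
eef_pos: [493.2, -98.2, 215.5]
tcp_rot: [0.564, 0.825, -0.001, -0.005]
contact_force: [-0.0, -0.4, -0.6]
grip_width: 92.0
```

Run:
```python
from h import *
p,M=st(); to([492.9,-99,212],p,M)
pic("scene","s3",(285,120,80,80),8)
```

```text
t 4.12 p [493.2 -98.2 215.5] yaw y 21.27 z [-0.0087  0.0042 -1.    ] w 92.0 F [-0.  -0.4 -0.6] q [-0.2   0.28  1.97  0.    0.91 -0.57]
tool shift mm [-0.6 -0.5  3.5]
```

View pics/s3.png

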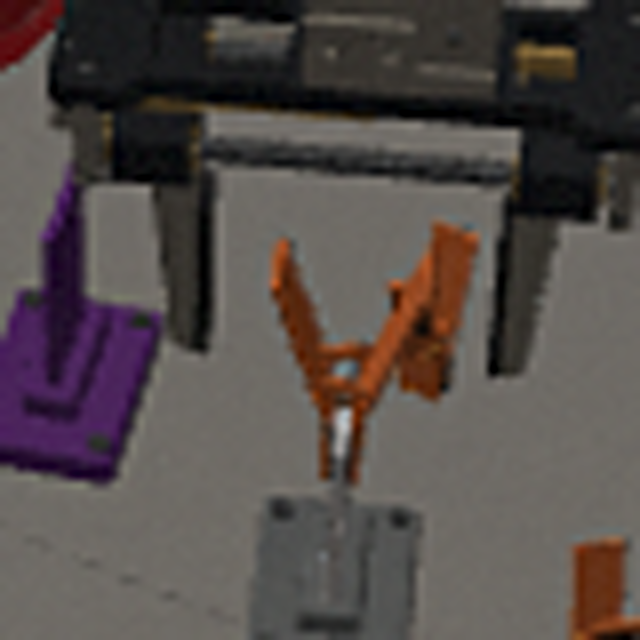

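Call:
move_arm:
  motion:
    - [0, 0, 0, 0.002, 0]
    - [0.5, 0, 0, 0, 0]
    - [0.7, 0, 0, 0, 0]
    - [1, 0, 0, 0, 0]
    - [1, 0, 0, 0, 0]
    - [1, 0, 0, 0, 0]
    - [1, 0, 0, 0, 0]
    - [1, 0, 0, 0, 0]

```text
time_s: 5.18
eef_pos: [493.8, -98.4, 214.5]
tcp_rot: [0.564, 0.825, -0.0, -0.004]
contact_force: [-0.7, -0.1, -0.9]
grip_width: 24.1
```

Run:
```python
from h import *
p,M=st()
pic("scene","s4",(285,120,80,80),8)
```

```text
t 5.17 p [493.8 -98.4 214.5] yaw y 21.27 z [-0.0066  0.0038 -1.    ] w 24.1 F [-0.7 -0.1 -0.9] q [-0.2   0.28  1.97  0.    0.9  -0.57]
```

View pics/s4.png

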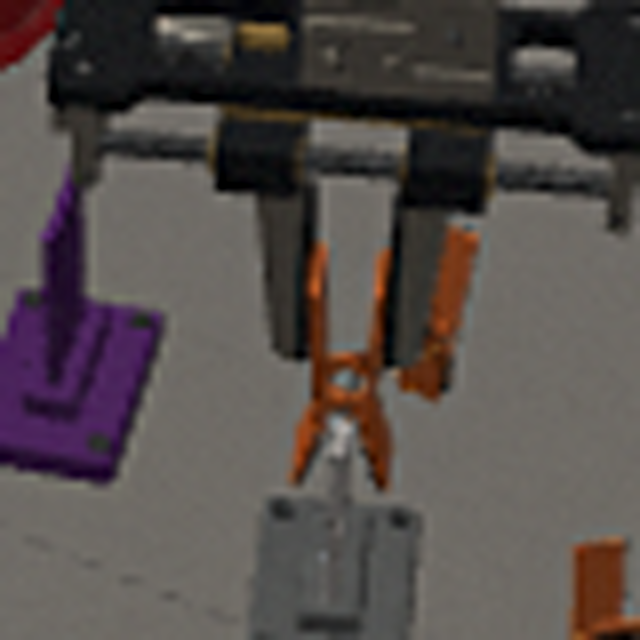

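The clip is spread between the fingers: width is 24 mm, and the picture shows the jaws gaping clear of the blade at (340,450). Next I lift it straight up.

Call:
move_arm:
  motion:
    - [1, 0, 0, -0.005, 0]
    - [1, 0, 0, -0.01, 0]
    - [1, 0, 0, -0.01, 0]
    - [1, 0, 0, -0.015, 0]
    - [1, 0, 0, -0.015, 0]
    - [1, 0, 0, -0.015, 0]
    - [1, 0, 0, -0.015, 0]
    - [1, 0, 0, -0.01, 0]
    - [1, 0, 0, 0, 0]

```text
time_s: 6.35
eef_pos: [494.9, -98.9, 318.0]
tcp_rot: [0.565, 0.825, 0.0, -0.002]
contact_force: [-0.9, 0.9, -1.2]
grip_width: 20.3
```

Run:
```python
from h import *
p,M=st(); to([542.1,168.9,p[2]],p,M)
pic("scene","s5",(285,80,80,120),5)
```

```text
t 6.35 p [494.9 -98.9 318. ] yaw y 21.26 z [-0.0036  0.0032 -1.    ] w 20.3 F [-0.9  0.9 -1.2] q [-0.2   0.15  1.87  0.    1.13 -0.57]
tool shift mm [232.4 141.1   0.7]
```

View pics/s5.png

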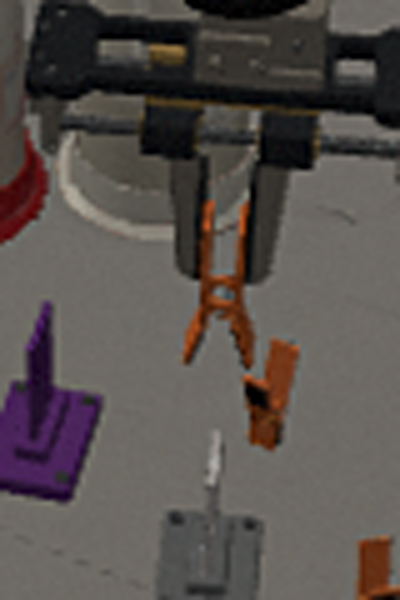

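Call:
move_arm:
  motion:
    - [1, 0.015, 0.01, 0, -0.018]
    - [1, 0.028, 0.017, 0, 0]
    - [1, 0.035, 0.021, 0, 0]
    - [1, 0.035, 0.021, 0, 0]
    - [1, 0.035, 0.021, 0, 0]
    - [1, 0.03, 0.018, 0, 0]
    - [1, 0.025, 0.015, 0, 0]
    - [1, 0.015, 0.01, 0, 0]
    - [1, 0.005, 0.004, 0, 0]
    - [1, 0, 0, 0, 0]

```text
time_s: 7.65
eef_pos: [534.9, 175.0, 312.0]
tcp_rot: [0.554, 0.832, -0.003, -0.007]
contact_force: [0.7, 0.0, -0.9]
grip_width: 20.7
```

Run:
```python
from h import *
p,M=st(); to([542.1,168.9,p[2]],p,M)
pic("scene","s6",(200,120,120,150),5);pic("top","t6",(220,110,150,120),5)
```

```text
t 7.65 p [534.9 175.  312. ] yaw y 22.69 z [-0.0145  0.0036 -0.9999] w 20.7 F [ 0.7  0.  -0.9] q [ 0.31  0.25  1.75  0.01  1.15 -0.09]
tool shift mm [-8.5  4.3 -0.1]
```

View pics/s6.png

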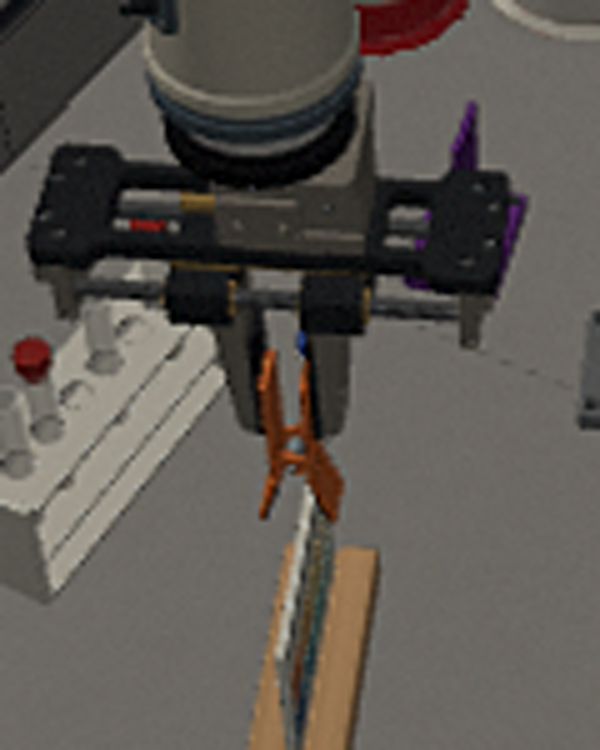

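View pics/t6.png

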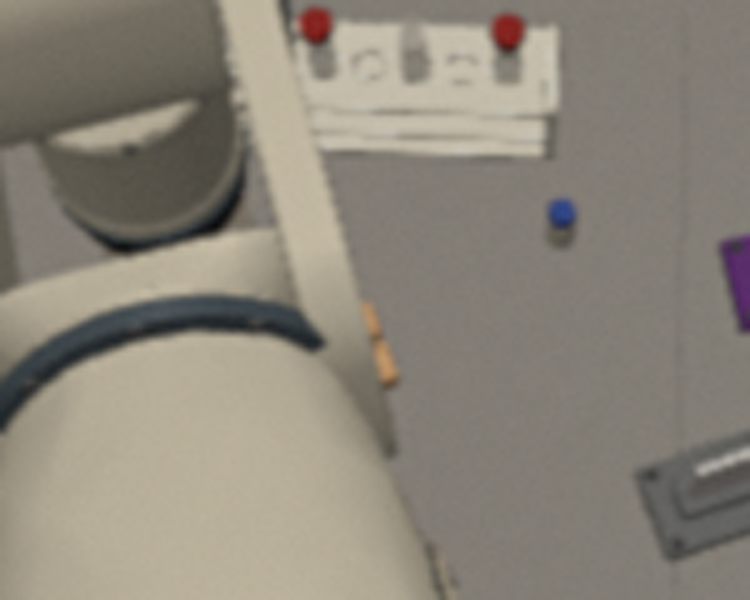

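Call:
move_arm:
  motion:
    - [1, -0.004, 0.003, 0, 0]
    - [1, -0.004, 0.003, 0, 0]
    - [1, 0, 0, 0, 0]
    - [1, 0, 0, 0, 0]

```text
time_s: 8.25
eef_pos: [544.3, 166.8, 312.3]
tcp_rot: [0.556, 0.831, -0.002, -0.007]
contact_force: [-1.1, 0.4, -0.7]
grip_width: 20.8
```

Run:
```python
from h import *
p,M=st(); to([543.6,168.6,p[2]],p,M)
pic("scene","s7",(230,170,60,100),6)
f=lambda X:(proj("scene",X)-[230,170]+.5)*6-.5
print("pin",f(p+M@[0,0,100.5]),[f(p+M@[t,0,100.5]) for t in(-12,12)])
print("jaw near",[f(p+M@[12,s*14,139.5]) for s in(-1,1)])
print("tips",[f(p+M@[10,s*11,88]) for s in(-1,1)])
print("card",[f(X) for X in([517,228.7,120],[567,108.7,120])])
```

```text
t 8.25 p [544.3 166.8 312.3] yaw y 22.47 z [-0.0139  0.0034 -0.9999] w 20.8 F [-1.1  0.4 -0.7] q [ 0.29  0.26  1.74  0.01  1.15 -0.1 ]
tool shift mm [2. 0. 0.]
pin [163.11724796 198.01607369] [array([168.17354721, 173.80089557]), array([157.99162656, 222.56324332])]
jaw near [array([202.00322279, 290.9828401 ]), array([129.17739487, 285.48958926])]
tips [array([185.92136746, 198.84755776]), array([126.81036693, 194.4882971 ])]
card [array([151.6754973 , 485.25777408]), array([201.74196233, 223.43361713])]
```

View pics/s7.png

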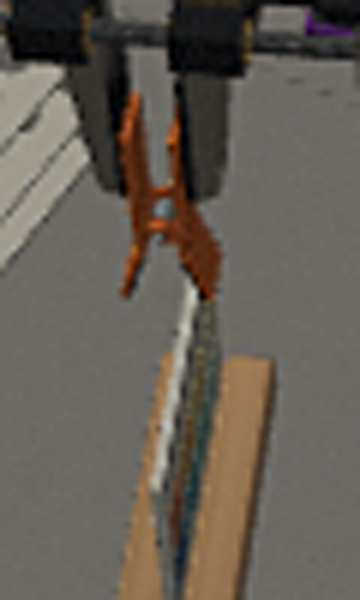

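Call:
move_arm:
  motion:
    - [1, 0, 0.001, 0.008, 0]
    - [1, 0, 0, 0.01, 0]
    - [1, 0, 0, 0.01, 0]
    - [1, 0, 0, 0.006, 0]
    - [1, 0, 0, 0, 0]
    - [1, 0, 0, 0, 0]

```text
time_s: 9.05
eef_pos: [544.2, 167.5, 275.0]
tcp_rot: [0.556, 0.831, -0.003, -0.007]
contact_force: [-0.8, 0.5, -0.9]
grip_width: 20.6
```

```bash
cat > chk.py <<'E'
from h import *
import sys
p,M=st(); n=np.array([np.cos(np.radians(22.3)),np.sin(np.radians(22.3)),0]);t=np.array([-n[1],n[0],0])
j=p+M@[0,0,141];print("jaw mid rel chart n,t,z",np.round([n@(j-[542.1,168.9,120]),t@(j-[542.1,168.9,120]),j[2]-120],1))
pic("scene",sys.argv[1],(230,170,60,100),6)
f=lambda X:(proj("scene",X)-[230,170]+.5)*6-.5
print("pin",f(p+M@[0,0,102]),"jaw near",[f(p+M@[12,s*14,141]) for s in(-1,1)],"card",[f(X) for X in([517,228.7,120],[567,108.7,120])])
E
python3 chk.py s8
```

```text
t 9.05 p [544.2 167.5 275. ] yaw y 22.51 z [-0.0155  0.0029 -0.9999] w 20.6 F [-0.8  0.5 -0.9] q [ 0.29  0.3   1.77  0.01  1.08 -0.1 ]
jaw mid rel chart n,t,z [-0.5 -0.9 14. ]
pin [169.27389791 264.37632745] jaw near [array([207.28512085, 353.90348098]), array([136.21838756, 348.56383004])] card [array([151.6754973 , 485.25777408]), array([201.74196233, 223.43361713])]
```

View pics/s8.png

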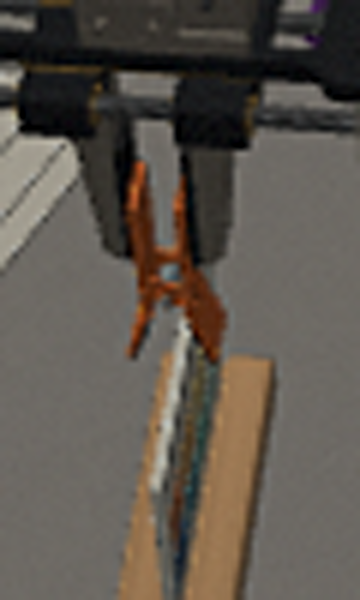

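Call:
move_arm:
  motion:
    - [1, 0, 0.0005, 0.006, 0]
    - [1, 0, 0, 0.007, 0]
    - [1, 0, 0, 0.007, 0]
    - [1, 0, 0, 0.006, 0]
    - [1, 0, 0, 0, 0]
    - [1, 0, 0, 0, 0]

```text
time_s: 9.85
eef_pos: [544.4, 167.8, 247.3]
tcp_rot: [0.556, 0.831, -0.003, -0.007]
contact_force: [-0.7, -0.0, -1.2]
grip_width: 20.5
```

```bash
python3 chk.py s9; python3 -c "
from h import *
pic('top','t9',(220,110,150,120),5)"
```

```text
t 9.85 p [544.4 167.8 247.3] yaw y 22.51 z [-0.015   0.003  -0.9999] w 20.5 F [-0.7 -0.  -1.2] q [ 0.29  0.33  1.8   0.01  1.02 -0.1 ]
jaw mid rel chart n,t,z [ -0.1  -0.7 -13.7]
pin [172.65002112 308.85107211] jaw near [array([209.90693905, 396.08266496]), array([140.05289678, 390.75991402])] card [array([151.6754973 , 485.25777408]), array([201.74196233, 223.43361713])]
```

View pics/s9.png

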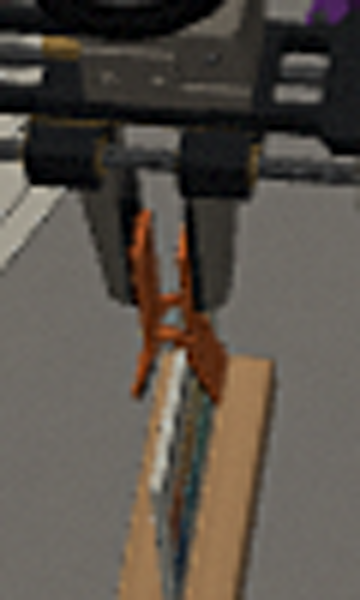

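Run:
```python
from h import *
st();pic("scene","s10",(245,195,28,48),16);st()
```

```text
t 9.95 p [544.4 167.8 247.5] yaw y 22.5 z [-0.0148  0.0031 -0.9999] w 20.7 F [ 0.1  0.3 -0.7] q [ 0.29  0.33  1.8   0.01  1.02 -0.1 ]
t 10.0 p [544.4 167.8 247.5] yaw y 22.51 z [-0.0146  0.0031 -0.9999] w 20.7 F [ 0.4  0.3 -0.3] q [ 0.29  0.33  1.8   0.01  1.02 -0.1 ]
```

View pics/s10.png

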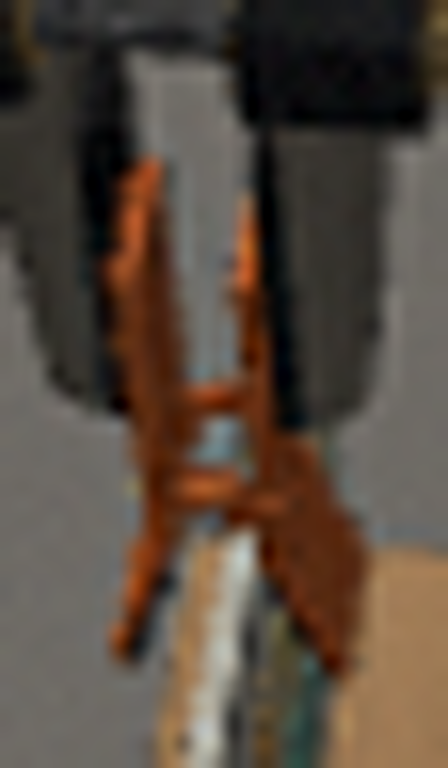

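The jaws are astride the card and centred to within my measurement: gaps of about 45 px and 41 px each side of the white edge at (222,600). The arm is still and the force is about 0, so I'm handing in.

Run:
```python
from h import *
print(r.finish_job());st()
```

```text
the job is handed in; nothing more can be done
None
the job is handed in; nothing more can be done
```

I squeezed the clip open on its blade, lifted it straight off, and carried it over to the chart. I lowered it astride the card's top edge and handed in at about 10 s, still gripping it.

**Last checks:**
- **Arm and grip:** The arm was still, with the opening steady at about 20.6 mm and the measured force within noise of zero. The squeeze looks to be at the stop.
- **Position:** By the arm's pose, the middle between the jaws was about 0.1 mm off the card's middle plane and 0.7 mm from the middle of its edge. It was square to the card within about 0.2°.
- **Clearance:** The last scene picture shows one jaw on each side, with about equal gaps to the card.

**Disagreements and limits:**
- **Depth:** The arm's pose puts the jaw tips about 14 mm below the edge, but the picture suggests 17–18 mm. The clip may have slipped a few mm down in the fingers. Both values are within the allowed 7–35 mm.
- **Opening:** The gripper reads 20.6 mm, against the 22 mm your text gives for a full squeeze. I could not explain the difference.
- **Views:** The arm hid the clip from the top camera at the end, so that last look rests on the scene camera alone.
- **Bystanders:** I did not measure the bystanders' positions again after the moves. The arm's path stayed above them and I saw no sign of contact.

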